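# Ready a tray of pearls in the candling box

## Robot

A 6-joint arm with a two-finger parallel gripper is mounted at the origin on the work surface. World frame = base frame: x ahead of the robot, y to its left, z up, the work surface at z = 0. Lengths are in mm, angles in rad, forces in N, time in s.
With the tool pointing down it reaches from about 350 to 975 mm from the base axis. Payload 7.1 kg.
Tool frame: the origin (TCP) lies at the very end of the fingers, on their centre line; the grasp point (between the pads) lies 19 mm behind it (ctrl.tcp_to_grasp is the distance from the TCP to the grasp point, in mm); z points along the fingers, x is the direction in which the jaws open and shut, and the axes are right-handed (so a half turn about z gives the same grasp; the last joint's range is limited). The gripper opens to 88 mm and grips with 3 to 60 N. Pads are 20 mm wide; open, the fingers measure 115 mm over their backs; the gripper's body (75 mm by 178 mm) begins 61 mm behind the grasp point.
Start: joints at [-1.279, 0.423, 1.63, -0, 1.089, -0.019], TCP at [191.155, -595.033, 222.675] pointing down, gripper open.
Joint ranges: [-3, 3], [-0.9, 2.11], [0.09, 2.58], [-1.31, 4.45], [0.11, 2.69], [-2.54, 2.54]. Speed limits (rad/s): [2.39, 2.39, 3.01, 3.14, 3.14, 3.14].

## Interface

Orientations are given as a rotation vector (axis times angle).
In Python, from workcell import get_obs, viewer, ctrl, masks_of gives the robot as it stands. The module is installed in compiled form; this text tells all that it offers.
- The arm moves only by the shell command python3 -m inch 'ROWS'. ROWS is JSON, a list of rows, each an object of numbers: "tx", "ty", "tz": the shift along the tool's x, y, z in cm; "ax", "ay", "az": the turn, a rotation vector about the tool's x, y, z in degrees; "jaw": the opening, from 0 (shut) to 1 (fully open). In form: [{"tx": .., "ty": .., "tz": .., "ax": .., "ay": .., "az": .., "jaw": ..}, ...]. A call has 1 to 12 rows; each row shifts and turns the commanded pose from where the row before left it, along the tool's axes as they then stand; what a row does not reach is not made up. A row lasts 1/8 s, in which the tool goes at most 62.5 mm and 10.7 degrees, less where a joint would pass 70% of its speed; a pose out of reach is approached as far as the arm can. A call is refused whole if a number of a shift passes 6.25 or a number of a turn 10.7, either way. A call with a gripper value outside its range is refused whole. The fingers move at their own pace and stop on an object; the grip force is fixed at half the most. Time passes only in rows, so rows that do not move let the fingers close. It gives the time, the measured TCP pose, the force and the opening at its end, in the units of the state.
- get_obs(): the state, without advancing time (a new reading comes with each control period).
- viewer.get_image(name): name is "side" or "top"; returns (picture, depth): 384x512x3 uint8, red, green, blue; 384x512 float32, mm along the optical axis (not along the pixel's ray), 0 where there is no reading.
- viewer.get_calibration(name): a dict with "fx", "fy", "cx", "cy" (pixels), "distortion" ([k1, k2, p1, p2, k3] as OpenCV has them; the pictures are not rectified), "rvec" (rotation vector, rad) and "tvec" (3), from world to camera coordinates, as OpenCV has them. Camera axes: x right, y down, z forward; pixel columns grow to the right and rows downward; lengths in mm; the calibration is good to about 2 mm. A picture is of the moment at which its call begins. get_calibration takes no time and is no camera call.
- ctrl.close_job(): hands the job in, once; it reports no verdict.
Trained networks look in the newest picture that a camera, given by its name, has taken for a name from the list of things; names that differ only in an ending like _2 or _b are one class to them, and where a whole thing is asked for, a point or a joint stands for the part that bears it (a point fixed in the world has none). Each returns a list of dicts, best first, with "score" (0 to 1); they miss things now and then, are a little off and sometimes report something else, mostly with a low value. They report only what shows in the picture. A call takes as long as a camera call.
- masks_of(camera, thing): "pixels" (384x512 bool, what is visible of it) and "location" ([column, row] in pixels, amid what is visible of it).
The state is a dict: "t": time; "qpos": joint angles; "qvel": joint speeds; "joint_torque": joint torques, N m; "ee_pos": TCP position; "orientation": TCP orientation; "ft_force": force on the tool from outside, world axes, zero at the start; "moment": the same for the moment, N m; "width": finger opening in mm.
Only numpy, scipy, OpenCV 4.12 (cv2) and the standard library are available. Lean on these libraries where they do the work, as an engineer would, in place of code of your own. Each camera call takes 0.05 s, during which the arm holds its last target. There are 200 camera calls.

## Task

Get this tray of pearls ready for candling: slide it, flat between its guides, in under the black hood of the light box until it is fully home against the stop. Then lift the sprung hood by its bow handle until its pointer is level with the index set on the quadrant, and finish while still holding the hood there by the bow, for it closes itself when let go. Do not let the hood snap shut, do not shift the index, and leave everything else on the bench where it is.

Things in the scene. Friction and masses are not known exactly. Their poses are not given: they have to be found in the camera images.
- candler: candling box, fixed: white steel light box 240 wide, 45 high, from x = -160 (open front, robot side) to +140 (back) in its own frame. Origin: on the bench, on its centre line; x to the back, y to its left, z up. Cheeks and a back wall carry a black hood over x = -55 to 135, top at z = 144 when shut. The hood's hinge axis runs along y at x = 130, z = 140
- slot (a point): middle of the slot under the shut hood's front flap, at (-55, 0, 62) in the box's frame, open from z = 45 to 79. Through it run the tray's guides, 9 high, inner faces at y = -72.5 and +72.5, from the front of the box's top (x = -160) back to the stop, whose face is at x = 110; the tray's far edge meets it when home
- tray: aluminium pearl tray, 0.4 kg, loose, between the guides, partly drawn out: plate 120 (its x) x 144 x 10 with pearls set in it (they stay), and a tongue 36 wide running 124 out towards the robot, with a knob. Origin: centre of the plate's underside; x from knob to plate. Home: far edge, 60 ahead of the origin, at the stop (origin 50 ahead of the box's); at the start 40 to 80 short of it
- tray_knob (a point): middle of the tray's upright dark wooden knob: 22 diameter, 47 tall (from 10 to 57 above the tray's underside), 170 from the tray's origin towards the robot; this point is 40 above the tray's underside. With the tray home it stands 65 in front of the hood
- hood (a joint): opening angle of the black hood, rad: 0 shut, grows as its front edge rises, to 1.2 at most. Springs and its weight (0.6 kg) shut it: at the bow about 6 N are needed to start it, about 9 N along its arc (14 N straight up) at 0.65 rad
- bow_grip (a point): middle of the bar of the steel bow handle on the hood's top near its front edge: a round bar 12 thick, 86 long between its bends, along the box's y, on two legs, 41 above the hood's surface, clear beneath (hood_c2 is this bar). With the hood shut this point is 160 in front of the hinge axis and 45 above it; it turns with the hood
- pointer_tip (a point): tip of the flat steel pointer on the left side of the hood, 160 from the hinge axis, 128 left of the box's centre line, level with the hinge axis when the hood is shut; turns with the hood
- index (a joint): angle at which the brass index clamp is set on the quadrant (bent aluminium bar, radius 140 round the hinge, 137 left of the box's centre line, up to z = 245), rad about the hinge axis: the hood is at the mark when hood equals this. 0.36 to 0.66; a stiff sliding fit, not to be moved
- index_tip (a point): tip of the flat tongue of the brass index clamp (block 18 x 18 x 16 with a round thumbscrew) on the quadrant, left of the hood; 160 from the hinge axis. With the hood at the mark the pointer's tip lies on this point
- loupe: small black loupe, 31 diameter, 26 high, standing on the box's top at the right of the guides near the front; leave alone
- dish: small white china dish, 90 diameter, 28 high, on the bench left of the box; leave alone
- jar: glass jar with white cap, 56 diameter, 85 high, on the bench right of the box; leave alone
- basin: white plastic basin, 230 diameter, 85 high, at the left; leave alone
- bowl: cream plastic bowl, 170 diameter, 65 high, at the right; leave alone
- scoop: small brass pearl scoop, 120 long, 14 high, on the bench at the left front; leave alone
- shell: open oyster shell, about 90 across, 14 high, at the right; leave alone
- probe: grafting probe with wooden handle, 170 long, lying at the right front; leave alone

How it is judged:
By the outcome, as a careful person would: the job done as asked, in the order asked, and still so for the second after the job is handed in, while the arm keeps its last pose, push and grip.
It also fails if it takes over 42 s, if anything falls off the work surface, if the arm or the gripper's body presses on something with over 40 N, if the wrist force passes 120 N, or if a joint passes its speed limit or range.

## Working session

There is one attempt and no reset: what is moved stays moved. The work goes in short steps, Python scripts to look and compute and a shell command to move; the robot and the scene stay as the last step left them, time stands still between calls to the robot, and variables do not carry over. Pictures are saved under pics/ and viewed, about 8 in all and at most 12, crops included, and the job is handed in when it is done.

```bash
mkdir -p pics; cat > h.py <<'E'
import numpy as np, cv2
from workcell import get_obs, viewer, ctrl, masks_of
def cal(n):
    c=viewer.get_calibration(n); K=np.array([[c['fx'],0,c['cx']],[0,c['fy'],c['cy']],[0,0,1.]])
    R=cv2.Rodrigues(np.array(c['rvec'],float))[0]; return K,np.array(c['distortion'],float),R,np.array(c['tvec'],float).ravel()
def pts(n,px,d):
    K,D,R,t=cal(n); u=cv2.undistortPoints(np.array(px,float).reshape(-1,1,2),K,D).reshape(-1,2)
    d=np.array(d,float).ravel()[:,None]; return (np.hstack([u,np.ones_like(d)])*d-t)@R
def proj(n,P):
    K,D,R,t=cal(n); return cv2.projectPoints(np.array(P,float).reshape(-1,3),cv2.Rodrigues(R)[0],t,K,D)[0].reshape(-1,2)
def cloud(n,mask,dep):
    r,c=np.nonzero(mask&(dep>0)); return pts(n,np.c_[c,r],dep[r,c])
def save(n,im): cv2.imwrite(f'pics/{n}.png',im[:,:,::-1])
E
python3 - <<'E'
from h import *
ims={}
for n in('side','top'):
    im,d=viewer.get_image(n); ims[n]=im; np.save(n+'_d.npy',d)
    K,D,R,t=cal(n); print(n,'cam pos',(-R.T@t).round(),K[0,0])
    for th in('candler','tray','tray_knob','hood','bow_grip','pointer_tip','index_tip','index','loupe'):
        for m in masks_of(n,th)[:2]:
            P=cloud(n,m['pixels'],d)
            print(n,th,round(m['score'],2),np.round(m['location']),len(P),*( (np.percentile(P,[2,50,98],axis=0).round().tolist()) if len(P) else []))
            np.save(f'm_{n}_{th}.npy',m['pixels']) if m is not None else 0
save('a',np.vstack([ims['side'],ims['top']])[:, :][:768]) 
cv2.imwrite('pics/a.png',cv2.resize(np.hstack([ims['side'],ims['top']])[:,:,::-1],(800,300)))
save('side0',ims['side']);save('top0',ims['top'])
E
```

```text
side cam pos [  422. -1115.  1442.] 493.2984343945863
side candler 0.56 [277. 231.] 6453 [472.0, -235.0, 5.0] [631.0, -131.0, 138.0] [780.0, 47.0, 190.0]
side tray 0.69 [250. 242.] 708 [443.0, -172.0, 42.0] [540.0, -130.0, 55.0] [592.0, -46.0, 101.0]
side tray_knob 0.67 [251. 242.] 706 [442.0, -173.0, 38.0] [536.0, -130.0, 55.0] [592.0, -49.0, 102.0]
side hood 0.58 [284. 216.] 3641 [556.0, -212.0, 90.0] [658.0, -100.0, 143.0] [765.0, 35.0, 186.0]
side bow_grip 0.7 [286. 214.] 3538 [556.0, -212.0, 99.0] [657.0, -100.0, 143.0] [766.0, 32.0, 186.0]
side pointer_tip 0.71 [282. 218.] 3558 [556.0, -213.0, 93.0] [656.0, -101.0, 143.0] [763.0, 31.0, 186.0]
side pointer_tip 0.2 [265. 258.] 88 [558.0, -227.0, 43.0] [573.0, -210.0, 60.0] [585.0, -198.0, 75.0]
side index 0.67 [279. 346.] 602 [530.0, -532.0, -2.0] [570.0, -491.0, 8.0] [609.0, -456.0, 19.0]
side index 0.61 [260. 170.] 44 [587.0, 29.0, 179.0] [595.0, 45.0, 219.0] [607.0, 97.0, 226.0]
side loupe 0.41 [265. 259.] 82 [558.0, -227.0, 44.0] [573.0, -210.0, 60.0] [584.0, -198.0, 75.0]
top cam pos [ 226.    5. 1976.] 488.4800836754808
top
[... 374 characters left out ...]
0, -50.0, 102.0]
top tray_knob 0.43 [253. 160.] 40 [591.0, 30.0, -2.0] [600.0, 44.0, 220.0] [652.0, 63.0, 231.0]
top hood 0.76 [284. 150.] 3199 [562.0, -202.0, 88.0] [663.0, -81.0, 144.0] [771.0, 38.0, 186.0]
top bow_grip 0.91 [287. 151.] 3173 [561.0, -203.0, 92.0] [662.0, -81.0, 144.0] [769.0, 37.0, 186.0]
top pointer_tip 0.97 [290. 154.] 3118 [561.0, -202.0, 98.0] [661.0, -82.0, 144.0] [768.0, 35.0, 186.0]
top index_tip 0.6 [257. 160.] 12 [595.0, 37.0, 212.0] [599.0, 44.0, 220.0] [604.0, 52.0, 228.0]
top index 0.49 [333. 132.] 175 [716.0, -297.0, 26.0] [733.0, -272.0, 81.0] [762.0, -249.0, 94.0]
top loupe 0.36 [318. 179.] 35 [560.0, -220.0, 44.0] [577.0, -210.0, 53.0] [587.0, -200.0, 78.0]
```

View pics/side0.png

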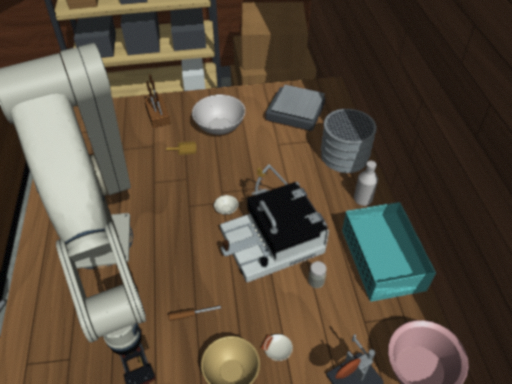

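View pics/top0.png

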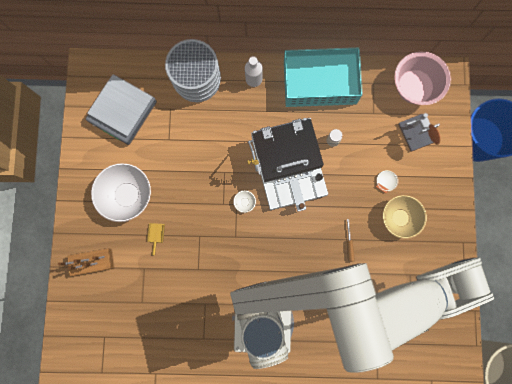

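```bash
python3 - <<'E'
from h import *
for n in('top','side'):
    d=np.load(n+'_d.npy'); h=cloud(n,np.load(f'm_{n}_hood.npy'),d)
    top=h[abs(h[:,2]-144)<5]
    (c,s,a)=cv2.minAreaRect(top[:,:2].astype(np.float32)); print(n,'hood rect',c,s,a)
    bar=h[h[:,2]>178]; m=bar.mean(0); u=np.linalg.svd(bar[:,:2]-m[:2])[2][0]; print('bar',len(bar),m.round(1),np.ptp(bar[:,:2]@u),'yaw',np.arctan2(-u[0]*np.sign(u[1]),abs(u[1])))
    g=cloud(n,np.ones_like(d,bool),d)
    k=g[(abs(g[:,0]-455)<60)&(abs(g[:,1]+150)<60)&(g[:,2]>75)&(g[:,2]<115)]
    print('knob',len(k),k.min(0).round(1),np.median(k,axis=0).round(1),k.max(0).round(1))
    q=g[(g[:,2]>190)&(abs(g[:,0]-650)<90)&(g[:,1]>20)&(g[:,1]<110)]; print('quadrant',len(q),q.min(0).round(),q.max(0).round())
    im=cv2.imread(f'pics/{n}0.png'); 
    x0,y0=(225,100) if n=='top' else (200,145)
    globals()[n+'c']=cv2.resize(im[y0:y0+130,x0:x0+130],(400,400),interpolation=cv2.INTER_CUBIC)
cv2.imwrite('pics/crop.png',np.hstack([topc,sidec]))
print(get_obs()['orientation'], get_obs()['width'])
E
```

```text
top hood rect (668.6753540039062, -74.83964538574219) (195.14077758789062, 246.98138427734375) 15.73051929473877
bar 95 [600.7 -96.2 189.1] 183.92270903858667 yaw 0.22490873790186466
knob 29 [ 445.8 -150.8   83.1] [ 455.1 -139.3   99.4] [ 465.  -131.2  110.1]
quadrant 80 [586.  29. 191.] [663.  70. 254.]
side hood rect (666.1231079101562, -78.01638793945312) (194.8187255859375, 250.98207092285156) 15.560523986816406
bar 102 [ 599.4 -106.5  188.2] 107.51898282116139 yaw 0.2789041743453877
knob 51 [ 442.8 -155.6   75.1] [ 453.4 -148.4   97.1] [ 463.5 -132.4  106.5]
quadrant 116 [585.  26. 191.] [661.  71. 251.]
[ 2.53851016e+00 -1.85082361e+00 -1.58004118e-05] 87.56532865764724
```

View pics/crop.png

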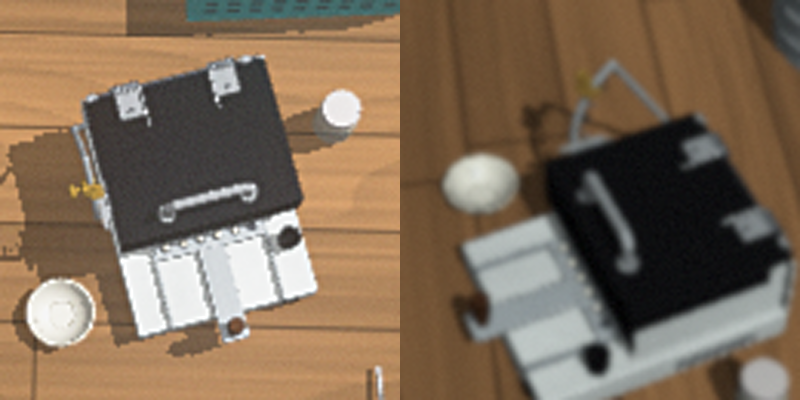

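The side and top pictures and crops show the box at yaw ≈0.27. The knob is at (298,207) in the top picture, the bow at (292,166) and the index at (257,160). The tray is about 62 mm short of home. I'll move above the knob.

```bash
cat >> h.py <<'E'
from scipy.spatial.transform import Rotation as Ro
YAW=0.272; O=np.array([630.1,-91.5,0]); B=np.array([[np.cos(YAW),-np.sin(YAW),0],[np.sin(YAW),np.cos(YAW),0],[0,0,1]])
def w(p): return O+B@np.array(p,float)
def b(P): return (np.array(P)-O)@B
def need(p,Rt=None):  # p: wanted TCP, world; prints tool-frame shift cm, turn deg
    o=get_obs(); R=Ro.from_rotvec(o['orientation']); 
    print('shift cm',(R.inv().apply(np.array(p)-o['ee_pos'])/10).round(2),'turn',np.degrees((R.inv()*Rt).as_rotvec()).round(2) if Rt is not None else '','F',o['ft_force'].round(1) if hasattr(o['ft_force'],'round') else o['ft_force'])
def Rtool(jaw,phi=0): # jaw dir angle in the box frame (rad), tool down, then pitched by hood angle
    M=np.array([[np.cos(jaw),np.sin(jaw),0],[np.sin(jaw),-np.cos(jaw),0],[0,0,-1]])
    return Ro.from_matrix(B@Ro.from_rotvec([0,phi,0]).as_matrix()@M)
E
python3 -m inch '[{"tx":-3.5,"ty":-3.9,"az":0.22},{"tx":-3.5,"ty":-3.9,"az":0.22},{"tx":-3.5,"ty":-3.9,"az":0.22},{"tx":-3.5,"ty":-3.9,"az":0.22},{"tx":-3.5,"ty":-3.9,"az":0.22},{"tx":-3.5,"ty":-3.9,"az":0.22},{"tx":-3.5,"ty":-3.9,"az":0.22},{"tx":-3.5,"ty":-3.9,"az":0.22},{"tx":-3.5,"ty":-3.9,"az":0.22},{"tx":-3.5,"ty":-3.9,"az":0.22}]'
python3 - <<'E'
from h import *
o=get_obs(); print(o['qpos'],o['ee_pos'],b([455,-142,0]))
need(w([-182,-1,66]),Rtool(-np.pi/2))
E
```

```text
[-1.27897578e+00  4.23070084e-01  1.62989062e+00 -1.00885051e-05
  1.08863779e+00 -1.89924692e-02] [ 191.16618896 -595.02602583  222.69744751] [-182.22978856   -1.60129957    0.        ]
shift cm [-35.12 -39.    15.67] turn [0.   0.   2.22] F [0.1 0.8 0.5]$[0]: bad value
```

```bash

python3 -m inch '[{"tx":-3.5,"ty":-3.9,"tz":0,"ax":0,"ay":0,"az":0.22,"jaw":1},{"tx":-3.5,"ty":-3.9,"tz":0,"ax":0,"ay":0,"az":0.22,"jaw":1},{"tx":-3.5,"ty":-3.9,"tz":0,"ax":0,"ay":0,"az":0.22,"jaw":1},{"tx":-3.5,"ty":-3.9,"tz":0,"ax":0,"ay":0,"az":0.22,"jaw":1},{"tx":-3.5,"ty":-3.9,"tz":0,"ax":0,"ay":0,"az":0.22,"jaw":1},{"tx":-3.5,"ty":-3.9,"tz":0,"ax":0,"ay":0,"az":0.22,"jaw":1},{"tx":-3.5,"ty":-3.9,"tz":0,"ax":0,"ay":0,"az":0.22,"jaw":1},{"tx":-3.5,"ty":-3.9,"tz":0,"ax":0,"ay":0,"az":0.22,"jaw":1},{"tx":-3.5,"ty":-3.9,"tz":0,"ax":0,"ay":0,"az":0.22,"jaw":1},{"tx":-3.5,"ty":-3.9,"tz":0,"ax":0,"ay":0,"az":0.22,"jaw":1}]'
python3 - <<'E'
from h import *
o=get_obs(); print(o['qpos'],o['ee_pos'])
need(w([-182,-1,66]),Rtool(-np.pi/2))
E
```

```text
t: 2.25
ee_pos: [464.1, -145.7, 223.0]
orientation: [-2.502, 1.899, -0.001]
ft_force: [0.4, -0.2, -0.3]
width: 87.9
[-3.28624912e-01  2.18243815e-01  1.92964659e+00 -6.15370996e-05
  9.92883691e-01  9.69965837e-01] [ 464.07543705 -145.68875352  222.99287597]
shift cm [-0.67  0.76 15.7 ] turn [-0.04 -0.03  0.01] F [ 0.4 -0.2 -0.3]
```

```bash

python3 -m inch '[{"tx":-0.67,"ty":0.76,"tz":2,"ax":0,"ay":0,"az":0,"jaw":1},{"tx":0,"ty":0,"tz":4,"ax":0,"ay":0,"az":0,"jaw":1},{"tx":0,"ty":0,"tz":4,"ax":0,"ay":0,"az":0,"jaw":1},{"tx":0,"ty":0,"tz":3.5,"ax":0,"ay":0,"az":0,"jaw":1},{"tx":0,"ty":0,"tz":2,"ax":0,"ay":0,"az":0,"jaw":1},{"tx":0,"ty":0,"tz":0,"ax":0,"ay":0,"az":0,"jaw":1}]'
python3 - <<'E'
from h import *
o=get_obs(); print(b(o['ee_pos']))
need(w([-182,-1,66]),Rtool(-np.pi/2))
im,d=viewer.get_image('top'); im2,d2=viewer.get_image('side')
p=proj('top',w([-160,0,60]))[0].astype(int);q=proj('side',w([-160,0,60]))[0].astype(int)
f=lambda im,p:cv2.resize(im[p[1]-45:p[1]+45,p[0]-45:p[0]+45],(400,400),interpolation=cv2.INTER_CUBIC)
save('k1',np.hstack([f(im,p),f(im2,q)]))
E
```

```text
t: 3.0
ee_pos: [453.1, -142.4, 66.6]
orientation: [2.502, -1.899, -0.005]
ft_force: [0.8, -0.1, -0.1]
width: 87.8
[-184.14458536   -1.52929673   66.55436098]
shift cm [-0.05 -0.21  0.05] turn [0.14 0.1  0.02] F [ 0.8 -0.1 -0.1]
```

View pics/k1.png

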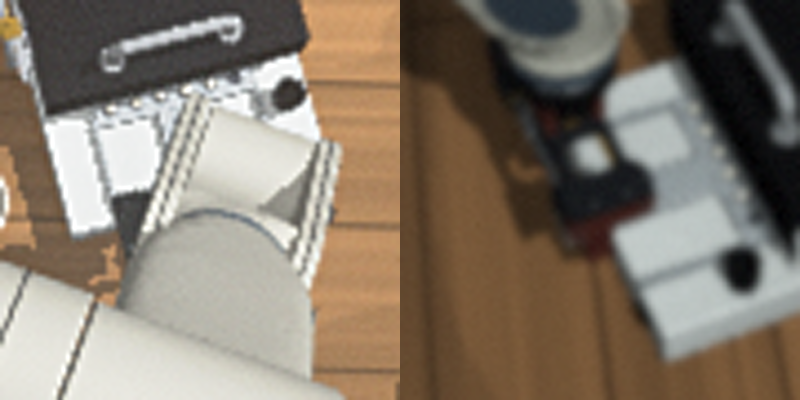

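The gripper straddles the knob at (590,170) in the right half, so I'll close it.

```bash

python3 -m inch '[{"tx":0,"ty":-0.2,"tz":0,"ax":0,"ay":0,"az":0,"jaw":0},{"tx":0,"ty":0,"tz":0,"ax":0,"ay":0,"az":0,"jaw":0},{"tx":0,"ty":0,"tz":0,"ax":0,"ay":0,"az":0,"jaw":0},{"tx":0,"ty":0,"tz":0,"ax":0,"ay":0,"az":0,"jaw":0},{"tx":0,"ty":0,"tz":0,"ax":0,"ay":0,"az":0,"jaw":0}]'
python3 -c "
from h import *
o=get_obs();print(b(o['ee_pos']),B.T@np.array(o['ft_force']),o['moment'])"
```

```text
t: 3.72
ee_pos: [455.9, -142.3, 67.7]
orientation: [2.502, -1.899, -0.0]
ft_force: [-0.3, 0.4, -0.3]
width: 41.1
[-181.39523935   -2.09429901   67.7147966 ] [-0.12174656  0.49582864 -0.30054781] [ 0.03105424 -0.03503438 -0.03172186]
```

```bash

python3 -m inch '[{"tx":0,"ty":0,"tz":0,"ax":0,"ay":0,"az":0,"jaw":0},{"tx":0,"ty":0,"tz":0,"ax":0,"ay":0,"az":0,"jaw":0},{"tx":0,"ty":0,"tz":0,"ax":0,"ay":0,"az":0,"jaw":0},{"tx":0,"ty":0,"tz":0,"ax":0,"ay":0,"az":0,"jaw":0}]'
python3 -c "
from h import *
o=get_obs();print(b(o['ee_pos']),B.T@np.array(o['ft_force']),o['moment'])"
```

```text
t: 4.22
ee_pos: [455.8, -142.1, 67.6]
orientation: [2.502, -1.899, -0.001]
ft_force: [-0.3, 0.8, 0.5]
width: 21.7
[-181.46674272   -1.96593549   67.62861905] [-0.08428863  0.80640714  0.52787159] [0.23568756 0.06030754 0.00516988]
```

```bash

python3 -m inch '[{"tx":0,"ty":-0.5,"tz":0,"ax":0,"ay":0,"az":0,"jaw":0},{"tx":0,"ty":-0.8,"tz":0,"ax":0,"ay":0,"az":0,"jaw":0},{"tx":0,"ty":-0.8,"tz":0,"ax":0,"ay":0,"az":0,"jaw":0},{"tx":0,"ty":-0.8,"tz":0,"ax":0,"ay":0,"az":0,"jaw":0},{"tx":0,"ty":-0.8,"tz":0,"ax":0,"ay":0,"az":0,"jaw":0},{"tx":0,"ty":-0.8,"tz":0,"ax":0,"ay":0,"az":0,"jaw":0}]'
python3 -c "
from h import *
o=get_obs();print(b(o['ee_pos']),B.T@np.array(o['ft_force']),o['moment'],o['width'])"
```

```text
t: 4.97
ee_pos: [497.4, -130.1, 67.6]
orientation: [2.501, -1.897, -0.006]
ft_force: [-8.2, -1.5, 8.5]
width: 21.4
[-138.1854009    -1.52442012   67.60151554] [-8.31856818  0.75113217  8.45960581] [-0.37574499  1.2203162  -0.02320482] 21.424283498573246
```

```bash

python3 -m inch '[{"tx":0,"ty":-0.4,"tz":0,"ax":0,"ay":0,"az":0,"jaw":0},{"tx":0,"ty":-0.4,"tz":0,"ax":0,"ay":0,"az":0,"jaw":0},{"tx":0,"ty":-0.2,"tz":0,"ax":0,"ay":0,"az":0,"jaw":0},{"tx":0,"ty":0,"tz":0,"ax":0,"ay":0,"az":0,"jaw":0}]'
python3 -c "
from h import *
o=get_obs();print(b(o['ee_pos']),B.T@np.array(o['ft_force']),o['moment'],o['width'])"
```

```text
t: 5.48
ee_pos: [507.4, -127.4, 67.6]
orientation: [2.501, -1.898, -0.004]
ft_force: [-6.3, -1.0, 6.8]
width: 21.9
[-127.85717413   -1.62459076   67.59327486] [-6.30299891  0.6852312   6.79018464] [-0.25339721  0.93351561  0.0014326 ] 21.93585363480237
```

```bash

python3 -m inch '[{"tx":0,"ty":-0.2,"tz":0,"ax":0,"ay":0,"az":0,"jaw":0},{"tx":0,"ty":-0.2,"tz":0,"ax":0,"ay":0,"az":0,"jaw":0},{"tx":0,"ty":-0.1,"tz":0,"ax":0,"ay":0,"az":0,"jaw":0},{"tx":0,"ty":0,"tz":0,"ax":0,"ay":0,"az":0,"jaw":0}]'
python3 -c "
from h import *
o=get_obs();print(b(o['ee_pos']),B.T@np.array(o['ft_force']),o['moment'],o['width'])"
```

```text
t: 5.98
ee_pos: [511.8, -126.1, 67.6]
orientation: [2.501, -1.897, -0.005]
ft_force: [-7.2, -1.7, 8.1]
width: 21.4
[-123.21863172   -1.55159479   67.603895  ] [-7.42307536  0.35309048  8.12169707] [-0.28783034  1.07978275 -0.01354026] 21.437998481201987
```

```bash

python3 -m inch '[{"tx":0,"ty":-0.15,"tz":0,"ax":0,"ay":0,"az":0,"jaw":0},{"tx":0,"ty":-0.1,"tz":0,"ax":0,"ay":0,"az":0,"jaw":0},{"tx":0,"ty":0,"tz":0,"ax":0,"ay":0,"az":0,"jaw":0}]'
python3 -c "
from h import *
o=get_obs();print(b(o['ee_pos']),B.T@np.array(o['ft_force']),o['moment'],o['width'])"
```

```text
t: 6.35
ee_pos: [514.2, -125.4, 67.6]
orientation: [2.501, -1.898, -0.005]
ft_force: [-8.1, -1.6, 7.9]
width: 21.6
[-120.7720373    -1.54244346   67.58486682] [-8.25968074  0.67441944  7.87606429] [-0.31537429  1.1065351   0.01564483] 21.62844860621537
```

```bash

python3 -m inch '[{"tx":0,"ty":-0.15,"tz":0,"ax":0,"ay":0,"az":0,"jaw":0},{"tx":0,"ty":-0.15,"tz":0,"ax":0,"ay":0,"az":0,"jaw":0},{"tx":0,"ty":0,"tz":0,"ax":0,"ay":0,"az":0,"jaw":0}]'
python3 -c "
from h import *
o=get_obs();print(b(o['ee_pos']),B.T@np.array(o['ft_force']),o['moment'],o['width'])"
```

```text
t: 6.72
ee_pos: [514.7, -125.1, 67.6]
orientation: [2.499, -1.895, -0.011]
ft_force: [-16.9, -7.2, 14.0]
width: 21.3
[-120.1446344    -1.35524387   67.56224387] [-18.20761646  -2.40966471  14.02236101] [-1.14224554  2.41375202  0.01364694] 21.33124904740282
```

```bash

python3 -m inch '[{"tx":0,"ty":-0.15,"tz":0,"ax":0,"ay":0,"az":0,"jaw":0},{"tx":0,"ty":-0.15,"tz":0,"ax":0,"ay":0,"az":0,"jaw":0},{"tx":0,"ty":0,"tz":0,"ax":0,"ay":0,"az":0,"jaw":0}]'
python3 -c "
from h import *
o=get_obs();print(b(o['ee_pos']),B.T@np.array(o['ft_force']),o['moment'],o['width'])"
```

```text
t: 7.1
ee_pos: [516.3, -124.2, 67.2]
orientation: [2.498, -1.894, -0.014]
ft_force: [-18.8, -8.6, 13.6]
width: 21.4
[-118.38958836   -0.97018552   67.15646729] [-20.47124278  -3.26499146  13.60228458] [-1.3154169   2.78252077  0.07208458] 21.404925463998392
```

```bash

python3 -m inch '[{"tx":0,"ty":0.1,"tz":0,"ax":0,"ay":0,"az":0,"jaw":0},{"tx":0,"ty":0,"tz":0,"ax":0,"ay":0,"az":0,"jaw":0}]'
python3 -c "
from h import *
o=get_obs();print(b(o['ee_pos']),B.T@np.array(o['ft_force']),o['moment'],o['width'])"
```

```text
t: 7.35
ee_pos: [516.4, -124.3, 67.2]
orientation: [2.499, -1.896, -0.012]
ft_force: [-14.7, -6.4, 11.3]
width: 21.7
[-118.35787664   -1.00435945   67.17847357] [-15.8895198   -2.17082307  11.29063379] [-0.85686318  2.27936368  0.00620625] 21.705680679688093
```

```bash

python3 -m inch '[{"tx":0,"ty":0,"tz":0,"ax":0,"ay":0,"az":0,"jaw":0.8},{"tx":0,"ty":0,"tz":0,"ax":0,"ay":0,"az":0,"jaw":0.8},{"tx":0,"ty":0,"tz":0,"ax":0,"ay":0,"az":0,"jaw":0.8}]'
python3 -c "
from h import *
o=get_obs();print(b(o['ee_pos']),B.T@np.array(o['ft_force']),o['moment'],o['width'])"
```

```text
t: 7.72
ee_pos: [521.5, -124.1, 67.7]
orientation: [-2.502, 1.899, -0.001]
ft_force: [0.7, 0.6, -0.6]
width: 47.7
[-113.32923744   -2.20166661   67.74894313] [ 0.81158829  0.40746812 -0.62836018] [ 0.02087918 -0.00938898  0.03084528] 47.7104165957114
```

```bash

python3 -m inch '[{"tx":0,"ty":0,"tz":-3,"ax":0,"ay":0,"az":0,"jaw":0.9},{"tx":0,"ty":0,"tz":-5,"ax":0,"ay":0,"az":0,"jaw":0.9},{"tx":0,"ty":0,"tz":-5,"ax":0,"ay":0,"az":0,"jaw":0.9},{"tx":-4,"ty":1,"tz":-3,"ax":0,"ay":0,"az":0,"jaw":0.9},{"tx":-5,"ty":1,"tz":0,"ax":0,"ay":0,"az":0,"jaw":0.9},{"tx":-5,"ty":1,"tz":0,"ax":0,"ay":0,"az":0,"jaw":0.9},{"tx":-5,"ty":1,"tz":0,"ax":0,"ay":0,"az":0,"jaw":0.9},{"tx":0,"ty":0,"tz":0,"ax":0,"ay":0,"az":0,"jaw":0.9}]'
python3 - <<'E'
from h import *
print(get_obs()['qpos'])
out=[]
for n in('top','side'):
    im,d=viewer.get_image(n); g=cloud(n,np.ones_like(d,bool),d); L=b(g)
    k=L[(abs(L[:,0]+120)<40)&(abs(L[:,1])<25)&(L[:,2]>80)&(L[:,2]<115)]; print(n,'knob box',len(k),k.min(0).round(1),k.mean(0).round(1),k.max(0).round(1))
    f=L[(L[:,2]>138)&(L[:,2]<150)&(abs(L[:,1])<110)&(L[:,0]<140)&(L[:,0]>-90)]; print('hood front/back',np.percentile(f[:,0],[.5,99.5]))
    bar=L[(L[:,2]>178)&(L[:,2]<200)&(abs(L[:,1])<60)&(abs(L[:,0]+30)<30)]; print('bar',len(bar),bar.min(0).round(1),bar.mean(0).round(1),bar.max(0).round(1), 'slope',np.polyfit(bar[:,1],bar[:,0],1))
    c=proj(n,w([-80,20,60]))[0].astype(int); out.append(cv2.resize(im[c[1]-45:c[1]+45,c[0]-45:c[0]+45],(400,400),interpolation=cv2.INTER_CUBIC))
save('k2',np.hstack(out))
E
```

```text
t: 8.72
ee_pos: [430.0, 50.3, 227.8]
orientation: [-2.506, 1.894, 0.001]
ft_force: [-0.3, 0.3, 0.1]
width: 79.2
[8.87320233e-02 1.28775291e-01 2.02993670e+00 4.05762376e-04
 9.83058413e-01 1.38273780e+00]
top knob box 29 [-130.6  -12.1   81. ] [-121.4   -0.4   96.9] [-111.1    9.1  111. ]
hood front/back [-54.78258779 138.21571693]
bar 90 [-36.6 -56.2 179.9] [-30.5   0.3 189. ] [-24.   56.3 199.4] slope [-6.12736110e-03 -3.04596318e+01]
side knob box 47 [-134.7  -15.4   81. ] [-124.    -5.8   97. ] [-113.4    7.5  114.2]
hood front/back [-57.49786198 136.68931188]
bar 104 [-39.  -58.1 178.2] [-33.6  -7.1 187.9] [-24.6  55.6 195.9] slope [-6.79369092e-03 -3.36068816e+01]
```

View pics/k2.png

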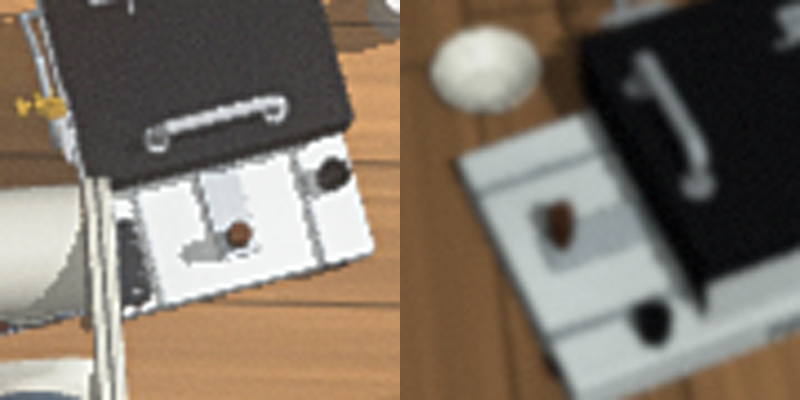

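The knob at (238,233) in the left half sits 90.5 mm in front of the bow, against 90 expected when home. Next I'll measure the index.

```bash
cat > idx.py <<'E'
from h import *
def brass(n,N=5):
    out=[]
    for _ in range(N):
        im,d=viewer.get_image(n); hsv=cv2.cvtColor(im,cv2.COLOR_RGB2HSV)
        c=proj(n,w([0,140,210]))[0]; r,cc=np.mgrid[:384,:512]
        m=(np.hypot(cc-c[0],r-c[1])<45)&(hsv[...,0]>15)&(hsv[...,0]<32)&(hsv[...,1]>130)&(hsv[...,2]>90)
        L=b(cloud(n,m,d)); rad=np.hypot(L[:,0]-130,L[:,2]-140)
        out.append(L[(L[:,2]>180)&(rad>115)&(rad<185)&(L[:,1]>100)&(L[:,1]<190)])
    return np.vstack(out),im
if __name__=='__main__':
    ims=[]
    for n in('top','side'):
        L,im=brass(n); a=np.arctan2(L[:,2]-140,130-L[:,0]); rad=np.hypot(L[:,0]-130,L[:,2]-140)
        print(n,len(L),'ang med/mean/p5-95',np.median(a).round(3),a.mean().round(3),np.percentile(a,[5,95]).round(3),'rad',np.percentile(rad,[5,50,95]).round(),'y',np.percentile(L[:,1],[5,50,95]).round())
        for lo in range(115,160,10):
            s=(L[:,1]>lo)&(L[:,1]<lo+10); s.sum() and print('  y',lo,s.sum(),a[s].mean().round(3),rad[s].mean().round())
        # overlay predicted index tip for several angles
        big=cv2.resize(im,None,fx=8,fy=8,interpolation=cv2.INTER_CUBIC)
        for t in np.arange(.36,.67,.1):
            P=w([130-160*np.cos(t),132,140+160*np.sin(t)]); p=proj(n,P)[0]; cv2.circle(big,tuple(((p+.5)*8-.5).astype(int)),3,(255,0,0),-1)
        c=((proj(n,w([0,135,205]))[0])*8).astype(int); ims.append(big[c[1]-200:c[1]+200,c[0]-200:c[0]+200])
    save('idx',np.hstack(ims))
E
python3 idx.py
```

```text
top 199 ang med/mean/p5-95 0.578 0.578 [0.526 0.63 ] rad [136. 148. 158.] y [129. 143. 161.]
  y 125 45 0.571 150.0
  y 135 68 0.579 148.0
  y 145 42 0.582 144.0
  y 155 44 0.582 145.0
side 214 ang med/mean/p5-95 0.564 0.562 [0.506 0.605] rad [136. 149. 161.] y [127. 140. 162.]
  y 115 7 0.571 152.0
  y 125 76 0.563 147.0
  y 135 43 0.564 153.0
  y 145 22 0.57 149.0
  y 155 65 0.557 145.0
```

View pics/idx.png

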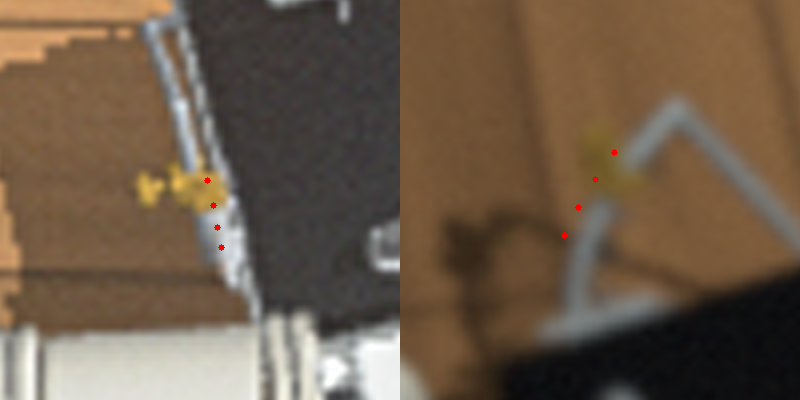

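```bash

python3 -m inch '[{"tx":0,"ty":0,"tz":-1,"ax":0,"ay":0,"az":-10,"jaw":0.9},{"tx":0,"ty":0,"tz":-0.5,"ax":0,"ay":0,"az":-10,"jaw":0.9},{"tx":0,"ty":0,"tz":0,"ax":0,"ay":0,"az":-10,"jaw":0.9},{"tx":0,"ty":0,"tz":0,"ax":0,"ay":0,"az":-10,"jaw":0.9},{"tx":0,"ty":0,"tz":0,"ax":0,"ay":0,"az":-10,"jaw":0.9},{"tx":0,"ty":0,"tz":0,"ax":0,"ay":0,"az":-10,"jaw":0.9},{"tx":0,"ty":0,"tz":0,"ax":0,"ay":0,"az":-10,"jaw":0.9},{"tx":0,"ty":0,"tz":0,"ax":0,"ay":0,"az":-10,"jaw":0.9},{"tx":0,"ty":0,"tz":0,"ax":0,"ay":0,"az":-10,"jaw":0.9}]'
python3 - <<'E'
from h import *
print(b(get_obs()['ee_pos'])); need(w([-31,-2,230]),Rtool(0))
E
```

```text
t: 10.45
ee_pos: [431.4, 48.1, 242.7]
orientation: [-3.111, -0.435, 0.0]
ft_force: [0.2, 0.9, -0.0]
width: 79.2
[-153.91675864  187.81304361  242.6744472 ]
shift cm [12.18 19.06  1.27] turn [-0.    0.    0.35] F [ 0.2  0.9 -0. ]
```

```bash

python3 -m inch '[{"tx":2.4,"ty":3.8,"tz":0,"ax":0,"ay":0,"az":0.3,"jaw":0.8},{"tx":2.4,"ty":3.8,"tz":0,"ax":0,"ay":0,"az":0,"jaw":0.8},{"tx":2.4,"ty":3.8,"tz":0,"ax":0,"ay":0,"az":0,"jaw":0.8},{"tx":2.4,"ty":3.8,"tz":0,"ax":0,"ay":0,"az":0,"jaw":0.7},{"tx":2.5,"ty":3.8,"tz":1,"ax":0,"ay":0,"az":0,"jaw":0.7},{"tx":0,"ty":0,"tz":0,"ax":0,"ay":0,"az":0,"jaw":0.7}]'
python3 - <<'E'
from h import *
print(b(get_obs()['ee_pos']),get_obs()['width']); need(w([-31,-2,166]),Rtool(0))
E
```

```text
t: 11.2
ee_pos: [599.6, -104.9, 231.4]
orientation: [-3.114, -0.415, 0.001]
ft_force: [-0.3, 0.6, -0.1]
width: 61.2
[-32.96924723  -4.7053593  231.43483028] 61.23950702204352
shift cm [ 0.2  -0.27  6.54] turn [-0.01  0.04 -0.41] F [-0.3  0.6 -0.1]
```

```bash

python3 -m inch '[{"tx":0.2,"ty":-0.2,"tz":2,"ax":0,"ay":0,"az":-0.4,"jaw":0.5},{"tx":0,"ty":0,"tz":2.5,"ax":0,"ay":0,"az":0,"jaw":0.5},{"tx":0,"ty":0,"tz":1.5,"ax":0,"ay":0,"az":0,"jaw":0.5},{"tx":0,"ty":0,"tz":0.5,"ax":0,"ay":0,"az":0,"jaw":0.5},{"tx":0,"ty":0,"tz":0,"ax":0,"ay":0,"az":0,"jaw":0.25},{"tx":0,"ty":0,"tz":0,"ax":0,"ay":0,"az":0,"jaw":0.25},{"tx":0,"ty":0,"tz":0,"ax":0,"ay":0,"az":0,"jaw":0.25},{"tx":0,"ty":0,"tz":0,"ax":0,"ay":0,"az":0,"jaw":0.25}]'
python3 - <<'E'
from h import *
print(b(get_obs()['ee_pos'])); need(w([-31,-2,166]),Rtool(0))
E
```

```text
t: 12.2
ee_pos: [600.0, -100.6, 168.1]
orientation: [3.112, 0.429, 0.001]
ft_force: [-0.0, -0.2, -0.4]
width: 21.9
[-31.45638444  -0.68760593 168.08658932]
shift cm [0.05 0.13 0.21] turn [ 0.01 -0.03  0.12] F [-0.  -0.2 -0.4]
```

```bash

python3 -m inch '[{"tx":0,"ty":0,"tz":0,"ax":0,"ay":0,"az":0,"jaw":0},{"tx":0,"ty":0,"tz":0,"ax":0,"ay":0,"az":0,"jaw":0},{"tx":0,"ty":0,"tz":0,"ax":0,"ay":0,"az":0,"jaw":0},{"tx":0,"ty":0,"tz":0,"ax":0,"ay":0,"az":0,"jaw":0}]'
python3 - <<'E'
from h import *
o=get_obs();print(b(o['ee_pos']),B.T@np.array(o['ft_force']),o['moment'],o['qpos']); need(w([-31,-2,166]),Rtool(0))
E
```

```text
t: 12.7
ee_pos: [599.7, -100.6, 167.7]
orientation: [3.112, 0.429, -0.0]
ft_force: [-1.4, -0.1, 1.4]
width: 11.0
[-31.72251346  -0.60255327 167.70696574] [-1.32969299  0.28708614  1.38172117] [-0.07383284  0.06276695  0.05115076] [-1.85723089e-01  4.64522969e-01  1.70830006e+00 -1.28773006e-04
  9.68954984e-01 -4.59818212e-01]
shift cm [0.07 0.14 0.17] turn [0.   0.01 0.12] F [-1.4 -0.1  1.4]
```

```bash
cat > hood.py <<'E'
from h import *
o=get_obs(); L=b(o['ee_pos']); R=B.T@Ro.from_rotvec(o['orientation']).as_matrix()
g=L-19*R[:,2]; p0=np.arctan2(45,160)
print('grasp box',g.round(1),'hood from grasp',(np.arctan2(g[2]-140,128.3-g[0])-p0).round(4),'rad',np.hypot(g[2]-140,128.3-g[0]).round(1),'(166.2) pitch',np.arctan2(-R[0,2],-R[2,2]).round(4))
F=R.T@B.T@np.array(o['ft_force']); print('F tool',F.round(1),'width',o['width'],'M tool',(R.T@B.T@np.array(o['moment'])).round(2),'q',np.round(o['qpos'],2),'t',o['t'])
E
python3 hood.py
python3 -m inch '[{"tx":0.04,"ty":0,"tz":-0.2,"ax":0,"ay":-0.7,"az":0,"jaw":0},{"tx":0.075,"ty":0,"tz":-0.42,"ax":0,"ay":-1.5,"az":0,"jaw":0},{"tx":0.075,"ty":0,"tz":-0.42,"ax":0,"ay":-1.5,"az":0,"jaw":0},{"tx":0.075,"ty":0,"tz":-0.42,"ax":0,"ay":-1.5,"az":0,"jaw":0},{"tx":0,"ty":0,"tz":0,"ax":0,"ay":0,"az":0,"jaw":0}]'
python3 hood.py
```

```text
grasp box [-31.7  -0.6 186.7] hood from grasp 0.0098 rad 166.7 (166.2) pitch 0.0002
F tool [-1.3 -0.3 -1.4] width 11.005002290216291 M tool [-0.05 -0.08 -0.05] q [-0.19  0.46  1.71 -0.    0.97 -0.46] t 12.7
t: 13.32
ee_pos: [602.4, -99.8, 181.3]
orientation: [3.096, 0.428, -0.144]
ft_force: [-0.9, -3.7, -6.4]
width: 11.3
grasp box [-27.2  -0.5 200.2] hood from grasp 0.0953 rad 166.7 (166.2) pitch 0.0928
F tool [-1.3  3.3  6.6] width 11.32142375305994 M tool [-0.45  0.12  0.02] q [-0.16  0.49  1.63 -0.04  1.1  -0.42] t 13.325
```

```bash

python3 -m inch '[{"tx":0.075,"ty":0,"tz":-0.42,"ax":0,"ay":-1.5,"az":0,"jaw":0},{"tx":0.075,"ty":0,"tz":-0.42,"ax":0,"ay":-1.5,"az":0,"jaw":0},{"tx":0.075,"ty":0,"tz":-0.42,"ax":0,"ay":-1.5,"az":0,"jaw":0},{"tx":0.075,"ty":0,"tz":-0.42,"ax":0,"ay":-1.5,"az":0,"jaw":0},{"tx":0.075,"ty":0,"tz":-0.42,"ax":0,"ay":-1.5,"az":0,"jaw":0},{"tx":0.075,"ty":0,"tz":-0.42,"ax":0,"ay":-1.5,"az":0,"jaw":0},{"tx":0,"ty":0,"tz":0,"ax":0,"ay":0,"az":0,"jaw":0}]'
python3 hood.py
```

```text
t: 14.2
ee_pos: [610.5, -97.5, 205.4]
orientation: [3.055, 0.422, -0.382]
ft_force: [-0.7, -1.5, -7.9]
width: 11.5
grasp box [-15.8  -0.5 223.8] hood from grasp 0.2526 rad 166.7 (166.2) pitch 0.2488
F tool [0.9 1.3 8. ] width 11.521983650885922 M tool [-0.43  0.23 -0.02] q [-0.13  0.54  1.5  -0.1   1.33 -0.37] t 14.2
```

Following the arc well. I'll continue to about 0.5, then look.

```bash

python3 -m inch '[{"tx":0.075,"ty":0,"tz":-0.42,"ax":0,"ay":-1.5,"az":0,"jaw":0},{"tx":0.075,"ty":0,"tz":-0.42,"ax":0,"ay":-1.5,"az":0,"jaw":0},{"tx":0.075,"ty":0,"tz":-0.42,"ax":0,"ay":-1.5,"az":0,"jaw":0},{"tx":0.075,"ty":0,"tz":-0.42,"ax":0,"ay":-1.5,"az":0,"jaw":0},{"tx":0.075,"ty":0,"tz":-0.42,"ax":0,"ay":-1.5,"az":0,"jaw":0},{"tx":0.075,"ty":0,"tz":-0.42,"ax":0,"ay":-1.5,"az":0,"jaw":0},{"tx":0.075,"ty":0,"tz":-0.42,"ax":0,"ay":-1.5,"az":0,"jaw":0},{"tx":0.075,"ty":0,"tz":-0.42,"ax":0,"ay":-1.5,"az":0,"jaw":0},{"tx":0.075,"ty":0,"tz":-0.42,"ax":0,"ay":-1.5,"az":0,"jaw":0},{"tx":0,"ty":0,"tz":0,"ax":0,"ay":0,"az":0,"jaw":0}]'
python3 hood.py
cat > look.py <<'E'
from h import *
import sys
ims=[]
for n in('top','side'):
    S=np.zeros((384,512,3)); D=[]
    for _ in range(6): im,d=viewer.get_image(n); S+=im/6.; D.append(np.where(d>0,d,np.nan))
    d=np.nan_to_num(np.nanmedian(D,axis=0)); im=S.astype(np.uint8); np.save('lk_'+n,d); save('lk_'+n,im)
    L=b(cloud(n,np.ones_like(d,bool),d))
    # hood plane angle: points inside hood, seen in hood frame
    s=L[(abs(L[:,1])<110)&(L[:,0]>-60)&(L[:,0]<120)&(L[:,2]>146)&(L[:,2]<270)]
    a=np.arctan2(s[:,2]-140,128.3-s[:,0]); r=np.hypot(s[:,2]-140,128.3-s[:,0])
    ok=(r>60)&(r<190); h,e=np.histogram(a[ok]-4/r[ok],bins=np.arange(0,1,.01)); i=h.argmax(); q=(abs(a-4/r-e[i])<.05)&ok; print(n,'hood angle cloud',np.median((a-4/r)[q]).round(4),q.sum())
    big=cv2.resize(im,None,fx=8,fy=8,interpolation=cv2.INTER_CUBIC)
    c=((proj(n,w([-5,135,220]))[0])*8).astype(int); x,y=c-200; ims.append(big[y:y+400,x:x+400])
save(sys.argv[1],np.hstack(ims))
E
python3 look.py l1
```

```text
t: 15.45
ee_pos: [629.8, -92.1, 239.3]
orientation: [2.96, 0.409, -0.731]
ft_force: [1.8, -3.3, -11.9]
width: 11.2
grasp box [  8.4  -0.5 256.1] hood from grasp 0.495 rad 166.9 (166.2) pitch 0.4842
F tool [ 6.3  3.6 10.1] width 11.193963314066306 M tool [-0.34  1.5  -0.  ] q [-0.08  0.66  1.28 -0.16  1.66 -0.34] t 15.45
top hood angle cloud 0.4884 421
side hood angle cloud 0.4789 1191
```

View pics/l1.png

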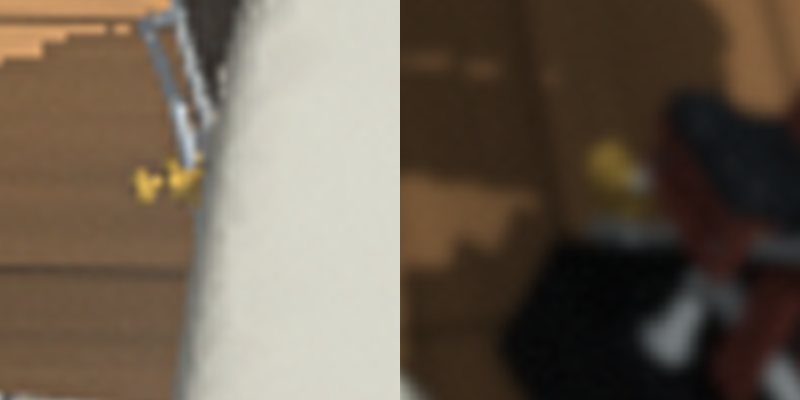

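```bash
python3 - <<'E'
from h import *
from scipy.optimize import minimize
hx=128.3
def box(c,s,th):  # corners in (r,t,y) local polar frame at angle th
    pts=[]
    er=np.array([-np.cos(th),0,np.sin(th)]); et=np.array([np.sin(th),0,np.cos(th)]); ey=np.array([0,1,0])
    for a in(-1,1):
        for b_ in(-1,1):
            for c_ in(-1,1): pts.append(np.array([hx,0,140])+er*(c[0]+a*s[0]/2)+et*(c[1]+b_*s[1]/2)+ey*(c[2]+c_*s[2]/2))
    return pts
def mask(n,th,off,S=8):
    m=np.zeros((384*S,512*S),np.uint8)
    for c,s in(((140,0,138),(18,16,18)),((154,0,133),(12,3,10)),((142,0,154),(14,14,8))):
        p=proj(n,[w(q) for q in box(c,s,th)])+off; h=cv2.convexHull(((p+.5)*S).astype(np.int32)); cv2.fillConvexPoly(m,h,255)
    return cv2.resize(m,(512,384),interpolation=cv2.INTER_AREA)/255.
for n in('top','side'):
    im=cv2.imread(f'pics/{n}0.png')[:,:,::-1].copy(); hsv=cv2.cvtColor(im,cv2.COLOR_RGB2HSV).astype(float)
    c=proj(n,w([0,140,215]))[0]; r,cc=np.mgrid[:384,:512]; near=np.hypot(cc-c[0],r-c[1])<14
    wt=np.clip((hsv[...,1]-130)/70,0,1)*(hsv[...,0]>15)*(hsv[...,0]<32)*near if n=='top' else np.clip((hsv[...,1]-110)/50,0,1)*(hsv[...,0]>17)*(hsv[...,0]<34)*(hsv[...,2]>80)*near
    # quadrant / hood registration is left to calibration; sweep angle with small image offset tolerance
    print(n,'weight',wt.sum().round(1),'centroid',((wt*cc).sum()/wt.sum()).round(2),((wt*r).sum()/wt.sum()).round(2))
    for th in np.arange(.48,.63,.025):
        m=mask(n,th,0); mc=((m*cc).sum()/m.sum(),(m*r).sum()/m.sum())
        print('  ',th.round(3),'area',m.sum().round(1),'cen',np.round(mc,2),'overlap',(np.minimum(m,wt).sum()/np.maximum(m,wt).sum()).round(3))
    print('  bar reproj check: px at bow', proj(n,w([-31.7,0,185]))[0].round(1))
E
```

```text
top weight 11.9 centroid 252.83 161.42
   0.48 area 50.9 cen [253.73 163.29] overlap 0.162
   0.505 area 50.8 cen [253.62 162.67] overlap 0.185
   0.53 area 50.5 cen [253.4  162.02] overlap 0.193
   0.555 area 50.6 cen [253.26 161.37] overlap 0.201
   0.58 area 50.3 cen [253.12 160.71] overlap 0.203
   0.605 area 50.1 cen [253. 160.] overlap 0.197
   0.63 area 49.3 cen [252.8  159.31] overlap 0.16
  bar reproj check: px at bow [292.7 163.9]
side weight 37.0 centroid 259.6 171.99
   0.48 area 59.5 cen [259.66 175.47] overlap 0.293
   0.505 area 60.2 cen [260.11 174.71] overlap 0.366
   0.53 area 59.9 cen [260.6  173.93] overlap 0.433
   0.555 area 59.7 cen [261.11 173.15] overlap 0.464
   0.58 area 58.9 cen [261.62 172.39] overlap 0.43
   0.605 area 58.6 cen [262.14 171.64] overlap 0.332
   0.63 area 57.8 cen [262.7  170.85] overlap 0.203
  bar reproj check: px at bow [267.6 211.4]
```

```bash

python3 -m inch '[{"tx":0.075,"ty":0,"tz":-0.4,"ax":0,"ay":-1.5,"az":0,"jaw":0},{"tx":0.07,"ty":0,"tz":-0.39,"ax":0,"ay":-1.4,"az":0,"jaw":0},{"tx":0,"ty":0,"tz":0,"ax":0,"ay":0,"az":0,"jaw":0}]'
python3 hood.py; python3 look.py l2
python3 - <<'E'
from h import *
a=cv2.imread('pics/side0.png'); l=cv2.imread('pics/lk_side.png'); 
c=proj('side',w([-8,135,222]))[0].round().astype(int); x,y=c-14
f=lambda i:cv2.resize(i[y:y+28,x:x+28],(400,400),interpolation=cv2.INTER_CUBIC)
o=[]
for i in(a,l):
    i=f(i)
    i=cv2.convertScaleAbs(i,alpha=1.7)
    o.append(i)
for t in(.485,.535,.55,.565):   # tip positions drawn on right image edge as reference
    for yy,col in((128,(0,0,255)),): 
        p=(proj('side',w([128.3-160*np.cos(t),yy,140+160*np.sin(t)]))[0]-[x,y]+.5)*400/28; cv2.circle(o[1],tuple(p.astype(int)),2,col,-1); cv2.circle(o[0],tuple(p.astype(int)),2,col,-1)
cv2.imwrite('pics/l2z.png',np.hstack(o)); print(x,y)
E
```

```text
t: 16.42
ee_pos: [634.6, -90.7, 245.4]
orientation: [2.935, 0.405, -0.803]
ft_force: [3.5, -1.3, -16.0]
width: 10.9
grasp box [ 14.2  -0.4 261.8] hood from grasp 0.5437 rad 166.9 (166.2) pitch 0.5342
F tool [10.7  2.2 12.2] width 10.905184222419873 M tool [-0.36  2.17  0.02] q [-0.08  0.69  1.23 -0.18  1.73 -0.33] t 16.425
top hood angle cloud 0.537 424
side hood angle cloud 0.5278 1143
244 160
```

View pics/l2z.png

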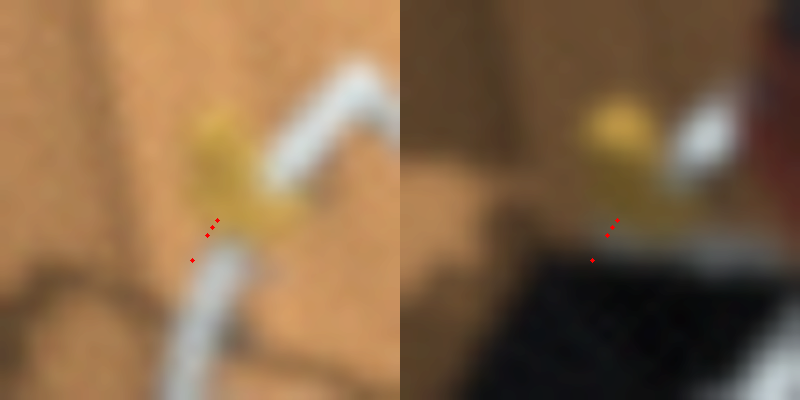

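```bash
python3 - <<'E'
from h import *
hx=128.3
def show(lbl,n,d):
    L=b(cloud(n,np.ones_like(d,bool),d)); a=np.arctan2(L[:,2]-140,hx-L[:,0]); r=np.hypot(L[:,2]-140,hx-L[:,0])
    r_,c_=np.nonzero(d>0)
    s=(L[:,1]>112)&(L[:,1]<150)&(r>149)&(r<170)&(a>.4)&(a<.75)
    print(lbl,s.sum(),'mean a',a[s].mean().round(3) if s.any() else '')
    for i in np.nonzero(s)[0]: print('   px',c_[i],r_[i],'y',L[i,1].round(0),'r',r[i].round(0),'a',a[i].round(3))
show('tongue side0','side',np.load('side_d.npy')); show('tongue top0','top',np.load('top_d.npy'))
show('now side','side',np.load('lk_side.npy')); show('now top','top',np.load('lk_top.npy'))
E
```

```text
tongue side0 18 mean a 0.566
   px 260 171 y 143.0 r 151.0 a 0.607
   px 259 172 y 146.0 r 149.0 a 0.562
   px 260 172 y 140.0 r 151.0 a 0.592
   px 262 172 y 133.0 r 150.0 a 0.635
   px 257 173 y 141.0 r 159.0 a 0.55
   px 258 173 y 144.0 r 152.0 a 0.538
   px 259 173 y 138.0 r 154.0 a 0.571
   px 258 174 y 135.0 r 159.0 a 0.556
   px 259 174 y 139.0 r 150.0 a 0.536
   px 260 174 y 134.0 r 151.0 a 0.565
   px 258 175 y 130.0 r 161.0 a 0.553
   px 259 175 y 127.0 r 160.0 a 0.569
   px 260 175 y 132.0 r 150.0 a 0.547
   px 262 175 y 125.0 r 149.0 a 0.591
   px 259 176 y 127.0 r 157.0 a 0.544
   px 260 176 y 128.0 r 152.0 a 0.539
   px 261 176 y 126.0 r 150.0 a 0.554
   px 262 176 y 122.0 r 150.0 a 0.581
tongue top0 11 mean a 0.58
   px 254 162 y 140.0 r 152.0 a 0.595
   px 257 162 y 129.0 r 150.0 a 0.556
   px 258 162 y 126.0 r 159.0 a 0.608
   px 252 163 y 148.0 r 153.0 a 0.589
   px 254 163 y 141.0 r 151.0 a 0.558
   px 255 163 y 137.0 r 153.0 a 0.559
   px 256 163 y 134.0 r 159.0 a 0.595
   px 257 163 y 130.0 r 156.0 a 0.566
   px 258 163 y 127.0 r 158.0 a 0.574
   px 255 164 y 138
[... 416 characters left out ...]
.556
   px 260 174 y 132.0 r 153.0 a 0.574
   px 261 174 y 131.0 r 151.0 a 0.587
   px 258 175 y 132.0 r 159.0 a 0.544
   px 259 175 y 130.0 r 157.0 a 0.555
   px 260 175 y 128.0 r 155.0 a 0.568
   px 258 176 y 127.0 r 161.0 a 0.538
   px 259 176 y 125.0 r 159.0 a 0.551
   px 260 176 y 124.0 r 156.0 a 0.56
   px 261 176 y 125.0 r 151.0 a 0.56
   px 258 177 y 125.0 r 160.0 a 0.52
   px 259 177 y 125.0 r 156.0 a 0.524
   px 260 177 y 127.0 r 150.0 a 0.518
   px 261 177 y 123.0 r 150.0 a 0.54
   px 258 178 y 114.0 r 168.0 a 0.547
   px 259 178 y 115.0 r 164.0 a 0.546
   px 260 178 y 115.0 r 160.0 a 0.552
   px 261 178 y 116.0 r 155.0 a 0.55
   px 262 178 y 115.0 r 152.0 a 0.559
now top 0 mean a
```

```bash

python3 -m inch '[{"tx":0.13,"ty":0,"tz":-0.16,"ax":0,"ay":-0.6,"az":0,"jaw":0},{"tx":0.12,"ty":0,"tz":-0.16,"ax":0,"ay":-0.6,"az":0,"jaw":0},{"tx":0,"ty":0,"tz":0,"ax":0,"ay":0,"az":0,"jaw":0}]'
python3 hood.py; python3 look.py l3
python3 - <<'E'
from h import *
l=cv2.imread('pics/lk_side.png'); x,y=244,160
f=cv2.convertScaleAbs(cv2.resize(l[y:y+28,x:x+28],(600,600),interpolation=cv2.INTER_CUBIC),alpha=2.2)
cv2.imwrite('pics/l3z.png',f)
d=np.load('lk_side.npy'); hx=128.3
r_,c_=np.nonzero(d>0); L=b(cloud('side',np.ones_like(d,bool),d)); a=np.arctan2(L[:,2]-140,hx-L[:,0]); r=np.hypot(L[:,2]-140,hx-L[:,0])
im=l[:,:,::-1]
for i in np.nonzero((L[:,1]>118)&(L[:,1]<148)&(r>151)&(r<166)&(a>.4)&(a<.75))[0]: print(c_[i],r_[i],'y',L[i,1].round(),'r',r[i].round(),a[i].round(3),im[r_[i],c_[i]])
E
```

```text
t: 17.4
ee_pos: [636.9, -90.0, 248.2]
orientation: [2.922, 0.402, -0.838]
ft_force: [-6.1, -2.1, -6.5]
width: 10.8
grasp box [ 17.   -0.4 264.3] hood from grasp 0.5666 rad 166.8 (166.2) pitch 0.5584
F tool [-2.   0.4  8.9] width 10.766077400436401 M tool [-0.15  0.17 -0.04] q [-0.07  0.7   1.2  -0.18  1.77 -0.33] t 17.4
top hood angle cloud 0.5613 425
side hood angle cloud 0.5512 1107
257 173 y 140.0 r 160.0 0.554 [59 46 26]
258 173 y 137.0 r 159.0 0.571 [60 48 25]
259 173 y 140.0 r 152.0 0.563 [61 48 23]
258 174 y 132.0 r 161.0 0.566 [59 47 27]
259 174 y 134.0 r 156.0 0.564 [59 47 24]
260 174 y 134.0 r 151.0 0.567 [60 47 22]
258 175 y 131.0 r 160.0 0.548 [54 44 28]
259 175 y 130.0 r 157.0 0.556 [54 44 24]
260 175 y 128.0 r 155.0 0.569 [56 45 23]
259 176 y 124.0 r 160.0 0.557 [43 35 21]
260 176 y 125.0 r 155.0 0.556 [44 36 21]
261 176 y 124.0 r 152.0 0.564 [46 39 26]
```

View pics/l3z.png

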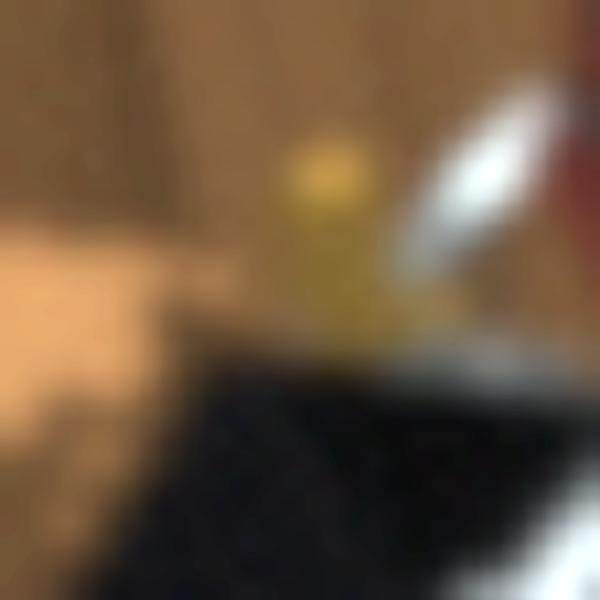

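The hood is at about 0.557 rad, which matches the index within measurement error. The force on the bow is steady at 8.9 N, so I'm handing in.

```bash
python3 hood.py; python3 -c "
from workcell import ctrl
print(ctrl.close_job())"
```

```text
grasp box [ 17.   -0.4 264.3] hood from grasp 0.5664 rad 166.8 (166.2) pitch 0.5575
F tool [-0.6  0.1  8.9] width 10.952470099420927 M tool [-0.14  0.21 -0.  ] q [-0.07  0.7   1.2  -0.18  1.76 -0.33] t 18.0
the job is handed in; nothing more can be done
None
```

I slid the tray in by its knob to the stop, then lifted the hood by its bow and handed in still gripping the bow. That took 18.0 s of the 42 s.

- **Tray:** it stopped with a clear force rise to about 20 N, and the last 1.7 mm of travel was probably the knob slipping in the pads. The knob then measured about 90.5 mm in front of the bow, against 90 expected when home. I did not look at the tray again after lifting the hood.
- **Hood:** the arm's own position puts it at 0.557 rad. The depth images gave 0.561 from the top camera and 0.551 from the side.
- **Index:** estimates ranged from about 0.545 to 0.59, and I took 0.555. In the last check the tongue and pointer measured 0.560 and 0.561 in the same side view. Only a few blurred pixels separate them, so I would trust the match to roughly ±0.015 rad. The hood edge and the arm partly hid the pointer.
- **Holding:** at hand-in the bow was gripped at 11 mm, with a steady 8.9 N along the arc and almost no side force. The index showed no sign of having moved. I did not re-check the other things on the bench at the end.

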